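Load two power modules nose first into the sprung rail tube

TASK

Slide the two good power modules (black with a white tapered nose) one behind the other into the tilted rail tube, white nose leading, each pushed up the tube against its spring until both orange side catches snap out behind its tail, and leave them held there by the catches. Do not ram the modules against the end of the tube. Leave the grey, red-nosed faulty module where it lies and do not knock the other things on the bench about.

Things in the scene. Friction and masses are not known exactly. Their poses are not given: they have to be found in the camera images.
- module_a: first good module: black brick 92 long x 52 wide x 28 high (mm), 0.2 kg give or take, lying flat, screw terminals up. Its white nose end tapers from 52 to 38 mm wide over the last 16 mm; the tail end is square. Origin at the centre of its underside, x towards the nose, y across its width, z up. It and the other good module are alike; either may go in first.
- module_b: second good module: black brick 92 long x 52 wide x 28 high (mm), 0.2 kg give or take, lying flat, screw terminals up. Its white nose end tapers from 52 to 38 mm wide over the last 16 mm; the tail end is square. Origin at the centre of its underside, x towards the nose, y across its width, z up. Same as module_a.
- module_a_nose (a point): middle of the lower edge of module_a's white nose end, 46 mm along +x from its origin
- module_a_tail (a point): middle of the lower edge of module_a's square tail end, 46 mm along -x from its origin
- module_b_nose (a point): the same point of module_b's nose
- module_b_tail (a point): the same point of module_b's tail
- tube: aluminium rail tube with a clear slotted roof on a steel stand, rising 15 degrees away from the robot. Origin: mid channel floor at the mouth, in the plane of the catches' holding faces, 75 mm above the bench. x: up along the tube, the way in; y: to its left; z: square to the floor, tilted 15 degrees. Channel 55.6 mm wide, 33 mm high inside; side walls 4 mm thick from x = 0 to 208 mm
- roof_edge (a point): middle of the roof's lower edge line on its upper face, tube x = 30 mm, z = 36 mm: the roof starts only here, so the mouth below it is open from above. Axes as the tube's
- apron (a point): middle of the open loading apron's floor, tube x = -70 mm, axes as the tube's. The apron is the channel floor carried on from x = -135 mm to the mouth, 74 mm wide, with two guide rails 8 mm high, funnelling from about 72 mm apart at the low end to 55 mm at the mouth. A module laid here stays by friction (about 0.4) and can be pushed up by its tail
- follower (a joint): travel (m) of the yellow follower plate inside the tube. At 0 its face is at tube x = 20 mm; a long spring pushes it towards the mouth with 3 N there, 5 N when full; hard stop at 0.170 (face at x = 190 mm). One module held reads 0.072, two 0.164, so the full row goes at most 6 mm past the catches. Pushing takes 4 to 15 N
- catch_l (a joint): left orange side catch, a sprung bolt at the mouth (tube x = -10 to 0 mm, 8 to 26 mm over the floor): 0 m when snapped out (42 mm free between both tips), about 0.005 while a module's body holds it aside. A tapered nose opens it with a few newtons, a square tail cannot. A module let go before the catches snap out behind its tail is pushed back by the spring
- catch_r (a joint): right orange side catch, mirror image of the left, same values
- faulty: faulty module, same size and shape but grey with a red nose; to be left where it lies; origin and axes as module_a
- multimeter: orange hand multimeter 150 x 78 x 41 mm lying flat, bystander; origin at the centre of its underside
- spool: solder spool with blue flanges, 60 mm across, 48 mm high, standing, bystander; origin at the centre of its underside
- heatsink: finned aluminium heat sink 100 x 70 x 34 mm, bystander; origin at the centre of its underside
- screwdriver: red-handled screwdriver about 200 mm long lying on the bench, bystander
- capjar: small jar with a blue lid, 60 mm across, 70 mm high, bystander; origin at the centre of its underside
Not all that is in view belongs to the job. What is shaped like the module_a but blue or yellow is not meant.

How it is judged:
By the outcome, as a careful person would: the job done as asked, in the order asked, and still so for the second after the job is handed in, with the robot touching nothing.
It also fails if it takes over 72 s, if anything falls off the work surface, if the arm or the gripper's body presses on something with over 40 N, if the wrist force passes 120 N, or if a joint passes its speed limit or range.

ROBOT

A 6-joint arm with a two-finger parallel gripper is mounted at the origin on the work surface. World frame = base frame: x ahead of the robot, y to its left, z up, the work surface at z = 0. Lengths are in m, angles in degrees, forces in N, time in s.
With the tool pointing down it reaches from about 0.3 to 0.75 m from the base axis. Payload 8.5 kg.
Tool frame: the origin (TCP) lies on the centre line of the jaws, within the pads' length; the fingertips stand 14 mm ahead of it and the grasp point (between the pads) lies 5 mm behind it; z points along the fingers, x is the direction in which the jaws open and shut, and the axes are right-handed (so a half turn about z gives the same grasp; the last joint's range is limited). The gripper opens to 85 mm and grips with 20 to 120 N. Pads are 22 mm wide; open, the fingers measure 114 mm over their backs; the gripper's body (76 mm by 85 mm) begins 54 mm behind the grasp point. The pads swing forward as they close: fully open they stand 13 mm farther back than shut.
Start: joints at [53.898, 21.807, 74.336, -0, 83.858, -12.336], TCP at [0.222, 0.503, 0.22] pointing down, gripper open.
Joint ranges: [-178.18, 178.18], [-50.72, 133.34], [12.68, 142.11], [-81.47, 261.47], [9.98, 163.14], [-165.26, 165.26]. Speed limits (degrees/s): [136.94, 136.94, 180, 180, 180, 180].

INTERFACE

Orientations are given as a 3x3 rotation matrix whose columns are the frame's x, y, z axes.
In Python, from rig import * gives the robot as it stands.
- The arm moves only by the shell command python3 -m crank 'ROWS' [FORCE]. ROWS is JSON, one flat list of numbers, 7 for each row, row after row: the turn, a rotation vector about the world's x, y, z in rad, then the shift along the world's x, y, z in m, then the opening in per cent of the stroke, from 0 (shut) to 100 (fully open). A call has 1 to 20 rows; each row shifts and turns the commanded pose from where the row before left it; what a row does not reach is not made up. A row lasts 1/10 s, in which the tool goes at most 50 mm and 8.59 degrees, less where a joint would pass 70% of its speed; a pose out of reach is approached as far as the arm can. A call is refused whole if a number of a shift passes 0.05 or a number of a turn 0.15, either way. A call with a gripper value outside its range is refused whole. The fingers move at their own pace and stop on an object; FORCE is the grip in N (left out, the last holds). Time passes only in rows, so rows that do not move let the fingers close. It gives the time, the measured TCP pose, the force and the opening at its end, in the units of the state.
- observe(): the state, without advancing time (a new reading comes with each control period).
- get_image(name): name is "side" or "top" or "wrist"; returns a dict with "frame" (420x560x3 uint8, red, green, blue), "fov_y" (degrees; the focal length in pixels is half the picture's height over the tangent of half this angle, whatever the lens; pixels are square), "cx", "cy" (the principal point, pixels), "world_to_cam" (4x4, takes a point from world to camera coordinates). Camera axes: x right, y up, looking along -z (the intrinsics and any distortion apply to the point x, -y, -z); pixel columns grow to the right and rows downward; lengths in m; the calibration is good to about 2 mm. A picture is of the moment at which its call begins. There is no depth.
- close_job(): hands the job in, once; it reports no verdict.
The state is a dict: "time_s": time; "q": joint angles; "qvel": joint speeds; "joint_efforts": joint torques, N m; "position": TCP position; "tool_rot": TCP orientation; "ft_force": force on the tool from outside, world axes, zero at the start; "wrist_torque": the same for the moment, N m; "grip_width": finger opening in m.
Only numpy, scipy, OpenCV 4.12 (cv2) and the standard library are available. Lean on these libraries where they do the work, as an engineer would, in place of code of your own. Each camera call takes 0.05 s, during which the arm holds its last target. There are 200 camera calls.

## Working session

There is one attempt and no reset: what is moved stays moved. The work goes in short steps, Python scripts to look and compute and a shell command to move; the robot and the scene stay as the last step left them, time stands still between calls to the robot, and variables do not carry over. Pictures are saved under pics/ and viewed, about 8 in all and at most 12, crops included, and the job is handed in when it is done.

```bash
ls; mkdir -p pics; python3 - <<'E'
from rig import *
import cv2
s=observe();print(s)
for n in("top","side"):
    d=get_image(n);print(n,{k:(v if k!='frame' else v.shape) for k,v in d.items()})
    cv2.imwrite(f"pics/{n}0.png",cv2.resize(d["frame"][:,:,::-1],(800,600),interpolation=cv2.INTER_CUBIC))
E
```

```text
pics
{'time_s': 0.0, 'q': array([ 5.38968364e+01,  2.18397382e+01,  7.43853238e+01, -5.95436479e-05,
        8.38574495e+01, -1.23372207e+01]), 'qvel': array([-0.0071307 , -0.01083505, -0.00495197, -0.04604849, -0.02478703,
        0.04593023]), 'joint_efforts': array([-8.58448630e-05, -4.48467028e+01, -2.31276888e+01, -2.32183493e-04,
        4.87407277e-03,  1.40902031e-05]), 'position': array([0.22147775, 0.50309519, 0.21942017]), 'tool_rot': array([[ 4.03000666e-01,  9.15199292e-01, -8.47729065e-04],
       [ 9.15198603e-01, -4.03001441e-01, -1.16414545e-03],
       [-1.40706113e-03, -3.06689064e-04, -9.99998963e-01]]), 'ft_force': array([-0.22346633,  0.37086147, -0.12016771]), 'wrist_torque': array([-0.03059807,  0.04898776, -0.03287448]), 'grip_width': 0.08519072845058817}
top {'frame': (420, 560, 3), 'fov_y': 46.47953737633046, 'cx': 276.0080042516025, 'cy': 202.22347577602412, 'world_to_cam': array([[-0.0232093 , -0.99972889,  0.00186472,  0.02537228],
       [ 0.99078097, -0.02275247,  0.13354925, -0.53230514],
       [-0.13347061,  0.00494711,  0.99104042, -1.4773637 ],
       [ 0.        ,  0.        ,  0.        ,  1.        ]])}
side {'frame': (420, 560, 3), 'fov_y': 56.77344048233144, 'cx': 283.1570079827095, 'cy': 207.67404436006845, 'world_to_cam': array([[ 0.99712511, -0.07344276,  0.01864583, -0.5376384 ],
       [ 0.01887292,  0.47904047,  0.87758991, -0.11245939],
       [-0.07338473, -0.87471504,  0.47904936, -1.2982903 ],
       [ 0.        ,  0.        ,  0.        ,  1.        ]])}
```

View pics/top0.png

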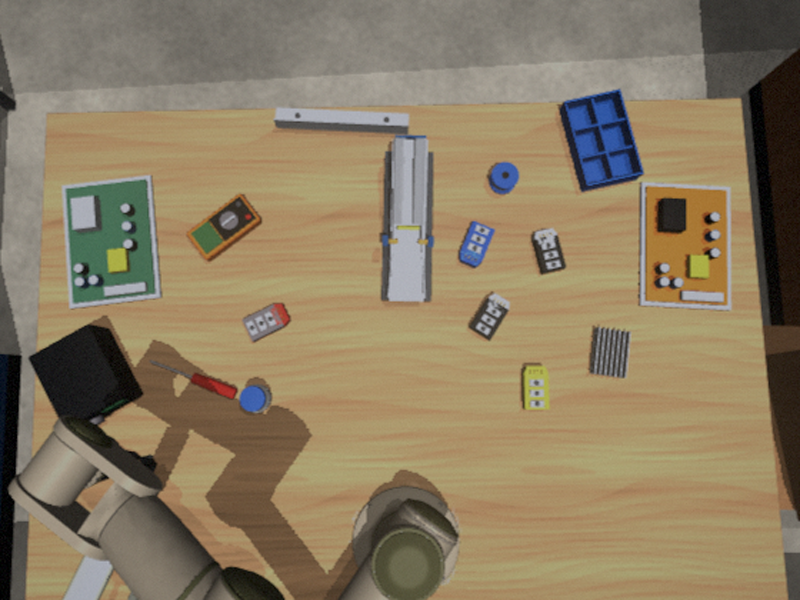

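View pics/side0.png

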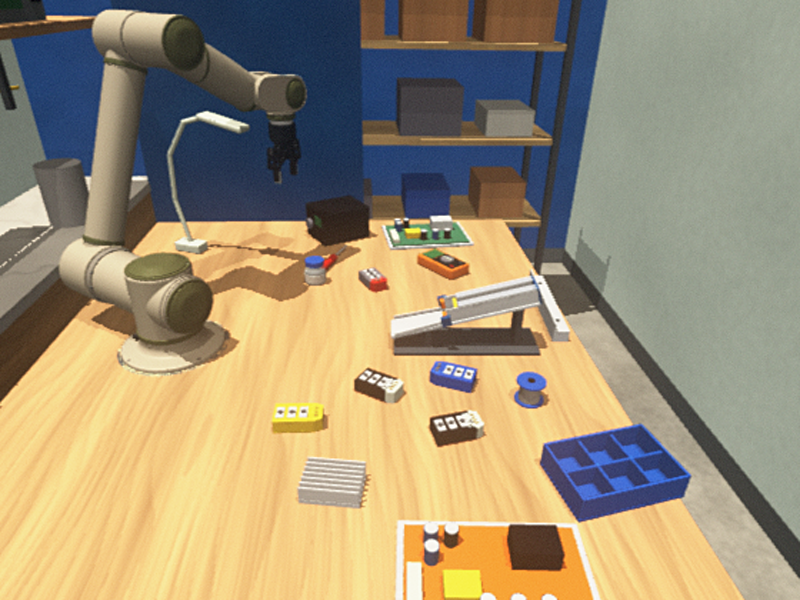

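Candidates (800-scale top view):
- Black with white nose: (490,315) and (548,250). These are the two I want.
- Blue lookalike: (477,243).
- Yellow lookalike: (536,388).
- Grey with red nose, faulty: (266,321).

The tube mouth is at (407,240), with the apron below it.

```bash
cat >h.py <<'E'
from rig import *
import numpy as np, cv2
def K(d):
    f=d["frame"].shape[0]/2/np.tan(np.radians(d["fov_y"])/2); return f,d["cx"],d["cy"]
def proj(d,P):
    f,cx,cy=K(d);P=np.atleast_2d(P);c=P@d["world_to_cam"][:3,:3].T+d["world_to_cam"][:3,3]
    return np.c_[cx+f*c[:,0]/-c[:,2],cy-f*c[:,1]/-c[:,2]]
def ray(d,uv):
    f,cx,cy=K(d);R=d["world_to_cam"][:3,:3];t=d["world_to_cam"][:3,3]
    v=np.array([(uv[0]-cx)/f,-(uv[1]-cy)/f,-1.]);v=R.T@v;return -R.T@t,v/np.linalg.norm(v)
def onz(d,uv,z):
    o,v=ray(d,uv);return o+v*(z-o[2])/v[2]
def tri(obs):
    A=np.zeros((3,3));b=np.zeros(3);L=[]
    for d,uv in obs:
        o,v=ray(d,uv);M=np.eye(3)-np.outer(v,v);A+=M;b+=M@o;L.append((M,o))
    p=np.linalg.solve(A,b);return p,[round(1e3*np.linalg.norm(M@(p-o)),1) for M,o in L]
E
python3 - <<'E'
from h import *
np.set_printoptions(precision=4,suppress=True)
d=get_image("top");s=get_image("side");k=.7
print("tcp proj",proj(d,observe()["position"])/k,proj(s,observe()["position"])/k)
g=d["frame"].astype(int).max(2)
for n,(u,v) in dict(A=(490,315),B=(548,250)).items():
    u,v=int(u*k),int(v*k);m=np.zeros(g.shape,np.uint8);r=22
    f=d["frame"].astype(int);roi=f[v-r:v+r,u-r:u+r]
    # wood is orange: r-b large. module: low saturation or dark
    mm=((roi[...,0]-roi[...,2])<25).astype(np.uint8)
    c=max(cv2.findContours(mm,0,2)[0],key=cv2.contourArea)
    q=cv2.boxPoints(cv2.minAreaRect(c))+[u-r,v-r]
    print(n,q/k,[onz(d,p,.028)[:2] for p in q], onz(d,q.mean(0),.02))
for nm,a,b in [("mouth L catch",(385,240),(443,321)),]: pass
for p in [(387,299),(424,300),(407,227),(395,137),(427,137),(384,240),(430,240)]:
    print(p,onz(d,np.array(p)*k,.075))
E
```

```text
tcp proj [[132.3657 449.008 ]] [[286.853 187.101]]
A [[468.8235 326.7227]
 [490.6302 290.3782]
 [511.2185 302.7311]
 [489.4118 339.0756]] [array([ 0.4476, -0.1461]), array([ 0.5257, -0.1965]), array([ 0.4976, -0.2401]), array([ 0.4199, -0.1895])] [ 0.4733 -0.1941  0.02  ]
B [[529.6264 232.4396]
 [553.8022 225.8462]
 [564.978  266.8242]
 [540.8022 273.4176]] [array([ 0.6523, -0.2877]), array([ 0.6659, -0.3418]), array([ 0.5739, -0.3613]), array([ 0.5605, -0.3077])] [ 0.6145 -0.3265  0.02  ]
(387, 299) [0.5063 0.0291 0.075 ]
(424, 300) [ 0.5024 -0.0487  0.075 ]
(407, 227) [ 0.6601 -0.0169  0.075 ]
(395, 137) [0.8603 0.004  0.075 ]
(427, 137) [ 0.8588 -0.0655  0.075 ]
(384, 240) [0.633  0.0328 0.075 ]
(430, 240) [ 0.6307 -0.0652  0.075 ]
```

```bash
python3 - <<'E'
import cv2,numpy as np
from h import *
d=get_image("top")["frame"][80:250,240:410,::-1];s=get_image("side")["frame"][180:320,230:400,::-1]
a=cv2.resize(d,(400,400),interpolation=3);b=cv2.resize(s,(400,329),interpolation=3)
o=np.zeros((400,800,3),np.uint8);o[:,:400]=a;o[:329,400:]=b;cv2.imwrite("pics/crop1.png",o)
E
```

```text
(no output)
```

View pics/crop1.png

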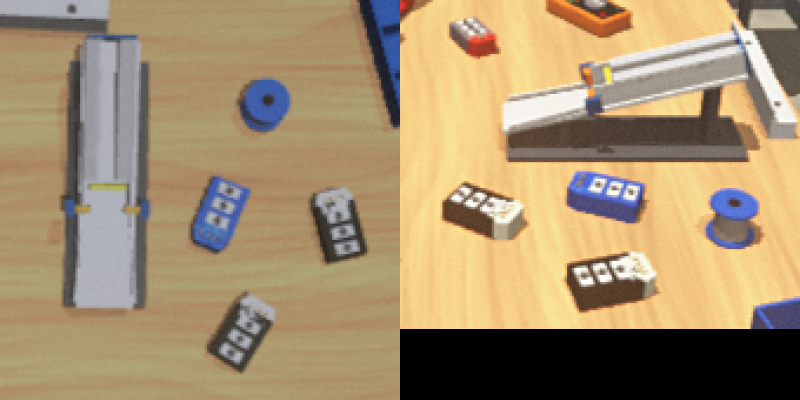

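The crop confirms the choice: both black modules have white noses at their upper ends in the top view. Next I move above the nearer one, A.

```bash
python3 -m crank '[0,0,-0.0098,0.0157,-0.0436,0, 100, 0,0,-0.0098,0.0157,-0.0436,0, 100, 0,0,-0.0098,0.0157,-0.0436,0, 100, 0,0,-0.0098,0.0157,-0.0436,0, 100, 0,0,-0.0098,0.0157,-0.0436,0, 100, 0,0,-0.0098,0.0157,-0.0436,0, 100, 0,0,-0.0098,0.0157,-0.0436,0, 100, 0,0,-0.0098,0.0157,-0.0436,0, 100, 0,0,-0.0098,0.0157,-0.0436,0, 100, 0,0,-0.0098,0.0157,-0.0436,0, 100, 0,0,-0.0098,0.0157,-0.0436,0, 100, 0,0,-0.0098,0.0157,-0.0436,0, 100, 0,0,-0.0098,0.0157,-0.0436,0, 100, 0,0,-0.0098,0.0157,-0.0436,0, 100, 0,0,-0.0098,0.0157,-0.0436,0, 100, 0,0,-0.0098,0.0157,-0.0436,0, 100, 0,0,0,0,0,0,100, 0,0,0,0,0,0,100]'
python3 - <<'E'
from h import *
d=get_image("wrist");print(d["fov_y"],d["cx"],d["cy"],-d["world_to_cam"][:3,:3].T@d["world_to_cam"][:3,3],d["world_to_cam"][2,:3])
cv2.imwrite("pics/w1.png",d["frame"][:,:,::-1])
import pickle;pickle.dump(d,open("w1.pkl","wb"));print(observe()["position"],observe()["tool_rot"])
E
```

```text
time_s: 2.1
position: [0.4727, -0.1947, 0.2195]
tool_rot: [[0.542, 0.84, -0.001], [0.84, -0.542, 0.001], [0.0, -0.001, -1.0]]
ft_force: [0.1, 0.3, -0.7]
grip_width: 0.0856
66.0778343496361 278.6809495029662 211.04000747596254 [ 0.41613621 -0.15812779  0.37271766] [-0.2210777   0.14253667  0.96478389]
[ 0.47251636 -0.19378892  0.2197981 ] [[ 5.41038205e-01  8.40997787e-01 -6.19416122e-04]
 [ 8.40997975e-01 -5.41037806e-01  7.06324670e-04]
 [ 2.58889945e-04 -9.03076336e-04 -9.99999559e-01]]
```

View pics/w1.png

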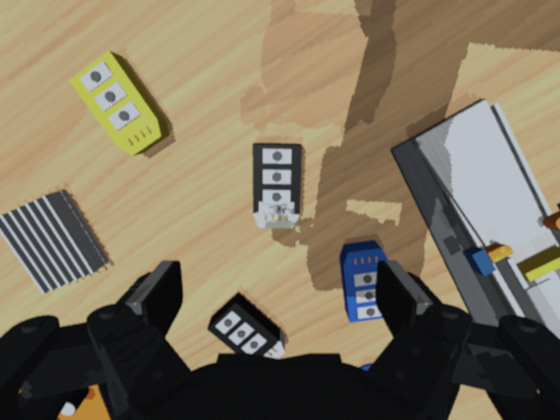

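The wrist view shows A at (277,187), nose down in the picture at (277,228). B is at (248,328), the blue module at (365,280), and the apron is on the right.

```bash
cat >>h.py <<'E'
def box(d,u0,v0,u1,v1,T=25):
    r=d["frame"].astype(int)[v0:v1,u0:u1];mm=((r[...,0]-r[...,2])<T).astype(np.uint8)
    c=max(cv2.findContours(mm,0,2)[0],key=cv2.contourArea)+np.array([u0,v0])
    return c[:,0].astype(float)
E
python3 - <<'E'
from h import *
import pickle
np.set_printoptions(precision=4,suppress=True)
w=pickle.load(open("w1.pkl","rb"));t=get_image("top");s=get_image("side")
for T in(15,25):
    c=box(w,235,125,320,245,T);P=np.array([onz(w,p,.028)[:2] for p in c]).astype(np.float32)
    r=cv2.minAreaRect(P);print(T,"wrist box top plane",r, cv2.boxPoints(cv2.minAreaRect(c.astype(np.float32))).round(1).tolist())
def cen(d,b):
    m=cv2.moments(box(d,*b).astype(np.float32).reshape(-1,1,2));return m["m10"]/m["m00"],m["m01"]/m["m00"]
a=cen(w,(235,125,320,245));b=cen(t,(322,200,362,240));c=cen(s,(240,250,292,287))
print(a,b,c);print(tri([(w,a),(t,b)]),tri([(w,a),(s,c)]),tri([(w,a),(t,b),(s,c)]))
print(proj(w,observe()["position"]))
E
```

```text
15 wrist box top plane ((0.470965176820755, -0.19658298790454865), (0.05110077187418938, 0.09162237495183945), 56.543495178222656) [[253.0, 144.0], [300.0, 144.0], [300.0, 227.0], [253.0, 227.0]]
25 wrist box top plane ((0.47129207849502563, -0.19655241072177887), (0.05110384151339531, 0.09256844222545624), 56.17445373535156) [[253.0, 144.0], [301.0, 144.0], [301.0, 228.0], [253.0, 228.0]]
(276.4091370110685, 184.48238303126516) (350.16783216783216, 213.1086247086247) (258.6587301587302, 263.3412698412698)
(array([ 0.4839, -0.2077,  0.0112]), [np.float64(16.3), np.float64(16.3)]) (array([ 0.4594, -0.1943,  0.0395]), [np.float64(7.6), np.float64(7.6)]) (array([ 0.4699, -0.2034,  0.0478]), [np.float64(11.2), np.float64(24.1), np.float64(18.3)])
[[281.0243 257.9683]]
```

```bash
python3 - <<'E'
from h import *
import pickle
w=pickle.load(open("w1.pkl","rb"));t=get_image("top")
print(tri([(w,(277,186)),(t,(343,220.3))]))
E
python3 -m crank '[0,0,0,-0.0015,-0.002,-0.035,100, 0,0,0,0,0,-0.035,100, 0,0,0,0,0,-0.035,100, 0,0,0,0,0,-0.035,100, 0,0,0,0,0,-0.03,100, 0,0,0,0,0,-0.018,100, 0,0,0,0,0,-0.0108,100, 0,0,0,0,0,0,100, 0,0,0,0,0,0,100, 0,0,0,0,0,0,40, 0,0,0,0,0,0,40, 0,0,0,0,0,0,40, 0,0,0,0,0,0,40, 0,0,0,0,0,0,40, 0,0,0,0,0,0,40]' 40
```

```text
(array([ 0.4766879 , -0.19923083, -0.01283045]), [np.float64(0.6), np.float64(0.6)])
time_s: 3.8
position: [0.4713, -0.1963, 0.0213]
tool_rot: [[0.541, 0.841, 0.0], [0.841, -0.541, -0.0], [-0.0, 0.0, -1.0]]
ft_force: [0.4, 0.4, 0.5]
grip_width: 0.0341
```

The jaws closed to 34 mm, so the fingers did not stop on the module. I need a look.

```bash
python3 - <<'E'
from h import *
w=get_image("wrist")["frame"][:,:,::-1];s=get_image("side")["frame"][180:320,200:370,::-1]
o=np.zeros((420,800,3),np.uint8);o[:300,:400]=cv2.resize(w,(400,300),interpolation=3);o[:329,400:]=cv2.resize(s,(400,329),interpolation=3);cv2.imwrite("pics/g1.png",o)
E
```

```text
(no output)
```

View pics/g1.png

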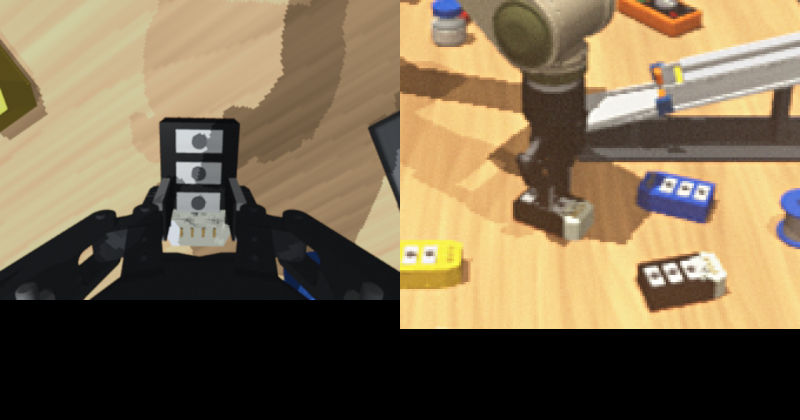

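```bash
python3 -m crank '[0,0,0,0,0,0,25,0,0,0,0,0,0,25,0,0,0,0,0,0,25]' 40;  python3 - <<'E'
from h import *
w=get_image("wrist")["frame"][130:420,180:380,::-1];s=get_image("side")["frame"][220:290,240:290,::-1]
o=np.zeros((580,800,3),np.uint8);o[:,:400]=cv2.resize(w,(400,580),interpolation=3);o[:560,400:]=cv2.resize(s,(400,560),interpolation=3);cv2.imwrite("pics/g2.png",o)
E
```

```text
time_s: 4.2
position: [0.4713, -0.1963, 0.0212]
tool_rot: [[0.541, 0.841, -0.0], [0.841, -0.541, 0.0], [-0.0, -0.0, -1.0]]
ft_force: [-0.3, 0.6, -0.4]
grip_width: 0.0214
```

View pics/g2.png

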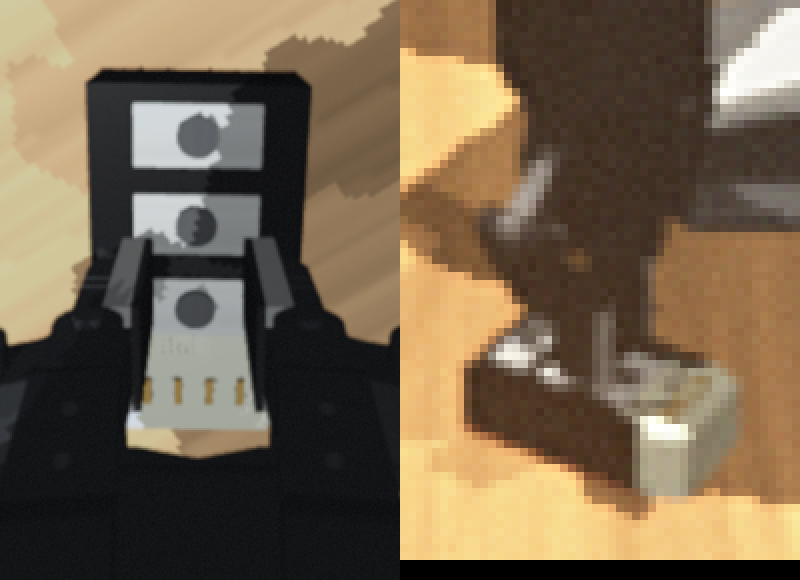

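The fingers are shut to 21 mm and sit above the module's top, with no contact force. The tips must therefore be higher than the text says. I'll feel for the module's top to get the real tip height.

```bash
for i in 1; do python3 -m crank '[0,0,0,0,0,-0.002,25,0,0,0,0,0,-0.001,25,0,0,0,0,0,0,25]' | grep -E "pos|ft|grip"; python3 -m crank '[0,0,0,0,0,-0.001,25,0,0,0,0,0,-0.001,25,0,0,0,0,0,0,25]'| grep -E "pos|ft|grip"; fi; done 2>/dev/null || (python3 -m crank '[0,0,0,0,0,-0.002,25,0,0,0,0,0,-0.001,25,0,0,0,0,0,0,25]' | grep -E "pos|ft|grip")
```

```text
bash: syntax error near unexpected token `fi'
bash: `for i in 1; do python3 -m crank '[0,0,0,0,0,-0.002,25,0,0,0,0,0,-0.001,25,0,0,0,0,0,0,25]' | grep -E "pos|ft|grip"; python3 -m crank '[0,0,0,0,0,-0.001,25,0,0,0,0,0,-0.001,25,0,0,0,0,0,0,25]'| grep -E "pos|ft|grip"; fi; done 2>/dev/null || (python3 -m crank '[0,0,0,0,0,-0.002,25,0,0,0,0,0,-0.001,25,0,0,0,0,0,0,25]' | grep -E "pos|ft|grip")'
```

```bash
python3 -m crank '[0,0,0,0,0,-0.002,25,0,0,0,0,0,-0.001,25,0,0,0,0,0,0,25]'
```

```text
time_s: 4.6
position: [0.4712, -0.1962, 0.018]
tool_rot: [[0.541, 0.841, -0.0], [0.841, -0.541, 0.0], [0.0, -0.0, -1.0]]
ft_force: [0.4, 0.2, 0.1]
grip_width: 0.0211
```

```bash
python3 - <<'E'
from h import *
import pickle
np.set_printoptions(precision=4,suppress=True)
w=get_image("wrist");o=observe();print(o["position"])
# is the wrist calib consistent: camera in tool frame now vs before
R=o["tool_rot"];c=-w["world_to_cam"][:3,:3].T@w["world_to_cam"][:3,3];print(R.T@(c-o["position"]),(R.T@w["world_to_cam"][:3,:3].T))
f,cx,cy=K(w);print(f)
# module's corners, now vs w1: tail top corners: two-view height
w1=pickle.load(open("w1.pkl","rb"))
q=box(w,200,140,360,240,15);print(q.min(0),q.max(0))
E
```

```text
[ 0.4713 -0.1962  0.0181]
[ 0.0001 -0.0675 -0.1531] [[ 1.      0.0009  0.0001]
 [ 0.0009 -0.9645 -0.2641]
 [-0.0001  0.2641 -0.9645]]
322.891282770397
[223. 166.] [335. 239.]
```

```bash
python3 -m crank '[0,0,0,0,0,-0.001,25,0,0,0,0,0,-0.001,25,0,0,0,0,0,-0.001,25,0,0,0,0,0,0,25]'
```

```text
time_s: 5.05
position: [0.4715, -0.1963, 0.0167]
tool_rot: [[0.541, 0.841, 0.001], [0.841, -0.541, -0.001], [-0.0, 0.001, -1.0]]
ft_force: [-4.1, 3.2, 18.9]
grip_width: 0.0215
```

```bash
python3 -m crank '[0,0,0,0,0,-0.001,25,0,0,0,0,0,-0.001,25,0,0,0,0,0,0,25]'
```

```text
time_s: 5.35
position: [0.4715, -0.1963, 0.0166]
tool_rot: [[0.541, 0.841, 0.002], [0.841, -0.541, -0.002], [-0.001, 0.003, -1.0]]
ft_force: [-11.1, 6.2, 41.6]
grip_width: 0.0212
```

Contact came at TCP z ≈ 0.0166 on the 28 mm top. At 21 mm opening the tips are therefore about 11 mm behind the reported TCP, which disagrees with the text. I'll use the measured value: lift, open, go lower and grip again.

```bash
python3 -m crank '[0,0,0,0,0,0.012,25, 0,0,0,0,0,0.013,25, 0,0,0,0,0,0,100, 0,0,0,0,0,0,100, 0,0,0,0,0,0,100, 0,0,0,0,0,0,100,0,0,0,0,0,-0.014,100,0,0,0,0,0,-0.012,100,0,0,0,0,0,-0.008,100,0,0,0,0,0,-0.004,100, 0,0,0,0,0,0,100]'
```

```text
time_s: 6.45
position: [0.4712, -0.1961, -0.0002]
tool_rot: [[0.541, 0.841, -0.001], [0.841, -0.541, 0.001], [0.0, -0.001, -1.0]]
ft_force: [-0.3, 0.1, 0.6]
grip_width: 0.0852
```

```bash
python3 -m crank '[0,0,0,0,0,-0.003,100,0,0,0,0,0,0,60,0,0,0,0,0,0,45,0,0,0,0,0,0,45,0,0,0,0,0,0,45,0,0,0,0,0,0,45,0,0,0,0,0,0,45,0,0,0,0,0,0,45]' 40; python3 - <<'E'
from h import *
w=get_image("wrist")["frame"][130:420,180:380,::-1];s=get_image("side")["frame"][220:290,240:290,::-1]
o=np.zeros((580,800,3),np.uint8);o[:,:400]=cv2.resize(w,(400,580),interpolation=3);o[:560,400:]=cv2.resize(s,(400,560),interpolation=3);cv2.imwrite("pics/g3.png",o)
E
```

```text
time_s: 7.25
position: [0.4715, -0.1963, -0.0023]
tool_rot: [[0.541, 0.841, 0.001], [0.841, -0.541, -0.0], [-0.0, 0.001, -1.0]]
ft_force: [-1.5, 0.8, 5.1]
grip_width: 0.0512
```

```bash
python3 -m crank '[0,0,0,0,0,0.01,45, 0,0,0,0,0,0.03,45, 0,0,0,0,0,0.045,45, 0,0,0,0,0,0.045,45, 0,0,0.07,0,0.022,0.045,45, 0,0,0.07,0,0.022,0.045,45, 0,0,0.07,0,0.022,0.03,45, 0,0,0.07,0,0.022,0,45, 0,0,0.07,0,0.022,0,45, 0,0,0.07,0,0.022,0,45, 0,0,0.07,0,0.022,0,45, 0,0,0.07,0,0.022,0,45, 0,0,0,0,0,0,45, 0,0,0,0,0,0,45]'; python3 - <<'E'
from h import *
import pickle
d={n:get_image(n) for n in("wrist","top","side")};pickle.dump((d,observe()),open("w2.pkl","wb"))
w=d["wrist"]["frame"][:,:,::-1];s=d["side"]["frame"][160:300,220:420,::-1]
o=np.zeros((420,800,3),np.uint8);o[:,:560]=w;o[:168,560:]=cv2.resize(s,(240,168),interpolation=3);cv2.imwrite("pics/w2.png",o)
E
```

```text
time_s: 8.75
position: [0.4711, -0.0203, 0.2473]
tool_rot: [[0.012, 1.0, 0.0], [1.0, -0.012, -0.0], [-0.0, 0.0, -1.0]]
ft_force: [0.1, -0.5, -2.1]
grip_width: 0.0511
```

View pics/w2.png

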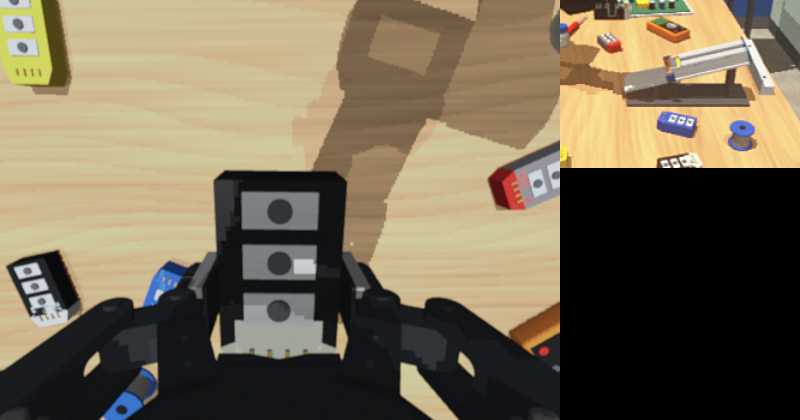

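The wrist view shows module A firmly held, tail up in the picture, with the tube hidden behind the gripper. I'll measure the tube from the first top, side and wrist pictures.

```bash
python3 - <<'E'
from h import *
import pickle
np.set_printoptions(precision=4,suppress=True)
w1=pickle.load(open("w1.pkl","rb"));D,_=pickle.load(open("w2.pkl","rb"));t,s=D["top"],D["side"]
rs=lambda p:cv2.resize(cv2.imread(p)[:,:,::-1],(560,420),interpolation=cv2.INTER_AREA)
t["frame"]=rs("pics/top0.png");s["frame"]=rs("pics/side0.png")
def blobs(d,b,h,S=120,V=90):
    u0,v0,u1,v1=b;x=cv2.cvtColor(np.ascontiguousarray(d["frame"][v0:v1,u0:u1]),cv2.COLOR_RGB2HSV)
    m=((x[...,0]>=h[0])&(x[...,0]<=h[1])&(x[...,1]>S)&(x[...,2]>V)).astype(np.uint8)
    n,_,st,c=cv2.connectedComponentsWithStats(m);return [(int(st[i,4]),(c[i]+[u0,v0]).round(1).tolist()) for i in range(1,n) if st[i,4]>2]
for nm,d,b in(("top",t,(262,150,312,185)),("side",s,(300,198,330,232)),("w1",w1,(455,180,560,320))):
    for c,h in(("orange",(8,21)),("yellow",(24,33)),("blue",(100,125))): print(nm,c,blobs(d,b,h,150 if c=="orange" else 110))
f=t["frame"].astype(int)
for v in range(96,212,4):
    r=f[v,255:320];m=(r.max(1)-r.min(1)<22)&(r.max(1)>135);i=np.flatnonzero(m)+255
    print(v,(i.min(),i.max(),(i.min()+i.max())/2) if len(i) else None,end=" ")
E
```

```text
top orange []
top yellow [(24, [284.8, 158.6])]
top blue [(17, [269.2, 167.8]), (18, [301.0, 168.5])]
side orange [(16, [309.1, 211.6]), (6, [310.5, 219.0])]
side yellow [(18, [317.9, 211.1])]
side blue []
w1 orange [(45, [557.3, 223.0]), (100, [494.6, 252.6]), (17, [507.1, 247.9])]
w1 yellow [(73, [500.2, 255.0]), (11, [508.1, 252.5]), (356, [542.9, 268.9])]
w1 blue [(334, [483.2, 262.2])]
96 (np.int64(278), np.int64(298), np.float64(288.0)) 100 (np.int64(276), np.int64(299), np.float64(287.5)) 104 (np.int64(274), np.int64(299), np.float64(286.5)) 108 (np.int64(276), np.int64(299), np.float64(287.5)) 112 (np.int64(275), np.int64(298), np.float64(286.5)) 116 (np.int64(275), np.int64(298), np.float64(286.5)) 120 (np.int64(275), np.int64(298), np.float64(286.5)) 124 (np.int64(275), np.int64(298), np.float64(286.5)) 128 (np.int64(274), np.int64(298), np.float64(286.0)) 132 (np.int64(276), np.int64(298), np.float64(287.0)) 136 (np.int64(276), np.int64(298), np.float64(287.0)) 140 (np.int64(276), np.int64(298), np.float64(287.0)) 144 (np.int64(276), np.int64(298), np.float64(287.0)) 148 (
[... 158 characters left out ...]
60 (np.int64(273), np.int64(297), np.float64(285.0)) 164 (np.int64(275), np.int64(297), np.float64(286.0)) 168 (np.int64(279), np.int64(291), np.float64(285.0)) 172 (np.int64(273), np.int64(303), np.float64(288.0)) 176 (np.int64(273), np.int64(297), np.float64(285.0)) 180 (np.int64(274), np.int64(297), np.float64(285.5)) 184 (np.int64(273), np.int64(296), np.float64(284.5)) 188 (np.int64(273), np.int64(296), np.float64(284.5)) 192 (np.int64(273), np.int64(296), np.float64(284.5)) 196 (np.int64(272), np.int64(297), np.float64(284.5)) 200 (np.int64(272), np.int64(297), np.float64(284.5)) 204 (np.int64(272), np.int64(297), np.float64(284.5)) 208 (np.int64(272), np.int64(297), np.float64(284.5))
```

```bash
python3 - <<'E'
from h import *
import pickle
np.set_printoptions(precision=4,suppress=True)
w1=pickle.load(open("w1.pkl","rb"));D,_=pickle.load(open("w2.pkl","rb"));t,s=D["top"],D["side"]
print("R housing",tri([(t,(301,168.5)),(w1,(483.2,262.2))]))
print("yellow t+s",tri([(t,(284.8,158.6)),(s,(317.9,211.1))]), "(tube x 20..,z~25?)")
print("R orange w1 on z=.09",onz(w1,(497,252.6),.095),"L",onz(w1,(557.3,223),.095))
print("housing mid z=.09",onz(t,(285.1,168.15),.09))
def plane(d,uv,x0,h):
    o,v=ray(d,uv);n=np.array([-np.sin(np.radians(15)),0,np.cos(np.radians(15))]);p0=np.array([x0,0,.075])+n*h
    return o+v*((p0-o)@n)/(v@n)
for x0 in(.625,.635):
    L=np.array([plane(t,(284.5,v),x0,.004) for v in range(184,209,4)]+[plane(t,(285.3,v),x0,.0) for v in (176,180)]);U=np.array([plane(t,(u,v),x0,.036) for u,v in((286,152),(287,144),(287,136),(286.3,128),(286.5,120),(286.5,112))])
    P=np.r_[L,U];print(x0,L[[0,6]],U[[0,-1]],np.polyfit(P[:,0],P[:,1],1),"low end",plane(t,(285,209.5),x0,0))
E
```

```text
R housing (array([ 0.626 , -0.0646,  0.0927]), [np.float64(0.7), np.float64(0.7)])
yellow t+s (array([ 0.6519, -0.0157,  0.1101]), [np.float64(1.2), np.float64(1.2)]) (tube x 20..,z~25?)
R orange w1 on z=.09 [ 0.6227 -0.0513  0.095 ] L [0.6254 0.0056 0.095 ]
housing mid z=.09 [ 0.6283 -0.0164  0.09  ]
0.625 [[ 0.5837 -0.0139  0.0681]
 [ 0.5125 -0.0124  0.049 ]] [[ 0.6697 -0.0194  0.1243]
 [ 0.782  -0.0232  0.1543]] [-0.0471  0.0122] low end [ 0.5085 -0.014   0.0438]
0.635 [[ 0.5842 -0.0139  0.0655]
 [ 0.5128 -0.0125  0.0464]] [[ 0.6703 -0.0195  0.1217]
 [ 0.7828 -0.0232  0.1519]] [-0.0471  0.0122] low end [ 0.5088 -0.014   0.0412]
```

```bash
python3 -m crank '[0,0,-0.033,0.018,0.0014,-0.028,45, -0.004,-0.0872,0,0.018,0.0014,-0.028,45, -0.004,-0.0872,0,0.018,0.0014,-0.028,45, -0.004,-0.0872,0,0.018,0.0014,-0.028,45, 0,0,0,0.019,0.0016,-0.0285,45, 0,0,0,0,0,0,45, 0,0,0,0,0,0,45]'; cat >>h.py <<'E'
O=np.array([.637,-.0165,.075])
def frame(yaw=-2.6):
    a,b=np.radians(yaw),np.radians(15)
    X=np.array([np.cos(b)*np.cos(a),np.cos(b)*np.sin(a),np.sin(b)]);Y=np.array([-np.sin(a),np.cos(a),0]);return np.c_[X,Y,np.cross(X,Y)]
F=frame()
def tub(p): return F.T@(np.array(p)-O)
E
python3 - <<'E'
from h import *
np.set_printoptions(precision=4,suppress=True)
o=observe();print(tub(o["position"]),F.T@o["tool_rot"],o["ft_force"],o["q"]);print(F)
E
```

```text
time_s: 9.6
position: [0.5623, -0.0137, 0.1066]
tool_rot: [[0.045, 0.965, 0.258], [0.999, -0.044, -0.012], [-0.0, 0.258, -0.966]]
ft_force: [0.1, -0.5, -0.5]
grip_width: 0.0509
[-0.064  -0.0006  0.0499] [[-0.      1.     -0.001 ]
 [ 1.      0.     -0.0002]
 [-0.0002 -0.001  -1.    ]] [ 0.118  -0.4989 -0.4703] [ -15.0033   23.8311   94.044     4.2867   47.5912 -104.8927]
[[ 0.9649  0.0454 -0.2586]
 [-0.0438  0.999   0.0117]
 [ 0.2588  0.      0.9659]]
```

```bash
python3 -m crank '[0,0,0,0.0039,-0.0002,-0.0145,45,0,0,0,0.0039,-0.0002,-0.0145,45,0,0,0,0.0026,-0.0001,-0.0097,45,0,0,0,0,0,0,45,0,0,0,0,0,0,45]'; python3 - <<'E'
from h import *
s=get_image("side")["frame"][185:255,255:355,::-1];t=get_image("top")["frame"][140:220,255:315,::-1]
o=np.zeros((600,800,3),np.uint8);o[:350,:500]=cv2.resize(s,(500,350),interpolation=3);o[:400,500:]=cv2.resize(t,(300,400),interpolation=3);cv2.imwrite("pics/p1.png",o)
E
```

```text
time_s: 10.1
position: [0.5729, -0.0138, 0.0688]
tool_rot: [[0.045, 0.965, 0.26], [0.999, -0.043, -0.012], [-0.001, 0.26, -0.966]]
ft_force: [0.2, -0.5, -1.0]
grip_width: 0.051
```

View pics/p1.png

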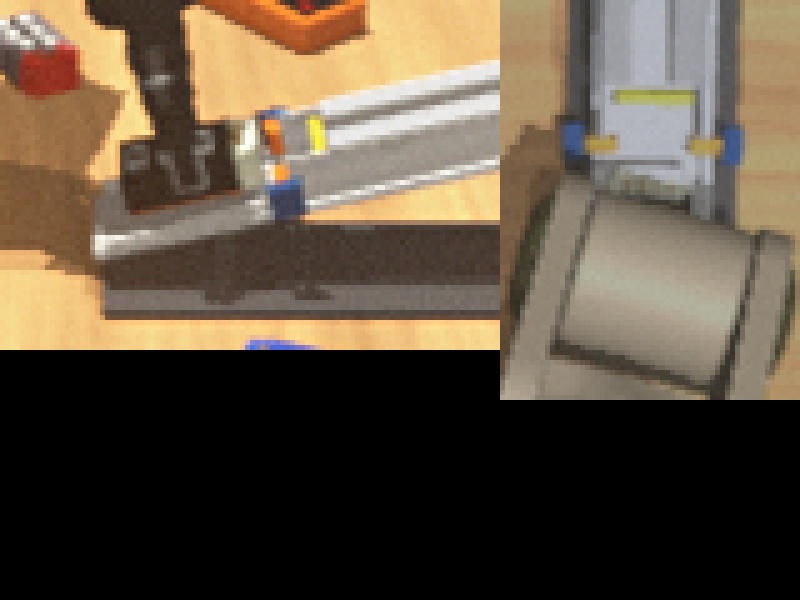

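The pictures show the module square over the apron, nose at (250,140) in the side crop just ahead of the catches, and centred in the top view. I'll lower it to contact.

```bash
python3 -m crank '[0,0,0,0.0009,0,-0.0034,45,0,0,0,0.0009,0,-0.0034,45,0,0,0,0,0,0,45,0,0,0,0,0,0,45]'
```

```text
time_s: 10.6
position: [0.5745, -0.0136, 0.0609]
tool_rot: [[0.045, 0.965, 0.258], [0.999, -0.043, -0.012], [-0.0, 0.259, -0.966]]
ft_force: [-0.1, -0.7, -1.4]
grip_width: 0.0507
```

```bash
python3 -m crank '[0,0,0,0.0003,0,-0.001,45,0,0,0,0.0003,0,-0.001,45,0,0,0,0,0,0,45]'
```

```text
time_s: 10.9
position: [0.5751, -0.0136, 0.0589]
tool_rot: [[0.045, 0.965, 0.258], [0.999, -0.043, -0.012], [-0.0, 0.259, -0.966]]
ft_force: [0.1, -0.3, -1.3]
grip_width: 0.0511
```

```bash
python3 -m crank '[0,0,0,0.0003,0,-0.001,45,0,0,0,0.0003,0,-0.001,45,0,0,0,0,0,0,45]'
```

```text
time_s: 11.2
position: [0.5757, -0.0136, 0.0569]
tool_rot: [[0.045, 0.965, 0.258], [0.999, -0.043, -0.012], [-0.0, 0.259, -0.966]]
ft_force: [-1.0, 0.5, -1.3]
grip_width: 0.0509
```

```bash
python3 -m crank '[0,0,0,0.0003,0,-0.001,45,0,0,0,0.0003,0,-0.001,45,0,0,0,0,0,0,45]'
```

```text
time_s: 11.5
position: [0.576, -0.0136, 0.0565]
tool_rot: [[0.044, 0.965, 0.259], [0.999, -0.043, -0.012], [-0.001, 0.26, -0.966]]
ft_force: [-10.9, 0.6, 14.8]
grip_width: 0.0507
```

The module is resting on the apron floor. I'll back off 1 mm, release, and go round behind the tail with the jaws shut.

```bash
python3 -m crank '[0,0,0,-0.0003,0,0.001,45, 0,0,0,0,0,0,70, 0,0,0,0,0,0,100, 0,0,0,0,0,0,100, 0,0,0,0,0,0,100, 0,0,0,-0.0039,0.0002,0.0145,100, 0,0,0,-0.0039,0.0002,0.0145,100, 0,0,0,-0.0241,0.0011,-0.0065,0, 0,0,0,-0.0241,0.0011,-0.0065,0, 0,0,0,-0.0241,0.0011,-0.0065,0,0,0,0,0,0,0,0,0,0,0,0,0,0,0,0,0,0,0,0,0,0,0,0,0,0,0,0,0,0,0,0,0.0045,-0.0002,-0.0169,0,0,0,0,0.0045,-0.0002,-0.0169,0,0,0,0,0,0,0,0]'; python3 - <<'E'
from h import *
np.set_printoptions(precision=4,suppress=True)
print(tub(observe()["position"]))
s=get_image("side")["frame"][185:255,245:345,::-1];t=get_image("wrist")["frame"][:,:,::-1]
o=np.zeros((500,800,3),np.uint8);o[:280,:400]=cv2.resize(s,(400,280),interpolation=3);o[:300,400:]=cv2.resize(t,(400,300),interpolation=3);cv2.imwrite("pics/p2.png",o)
E
```

```text
time_s: 13.2
position: [0.5049, -0.0103, 0.0303]
tool_rot: [[0.045, 0.966, 0.256], [0.999, -0.043, -0.011], [0.0, 0.256, -0.967]]
ft_force: [0.1, -0.3, -0.6]
grip_width: -0.0003
[-0.1393  0.0002 -0.009 ]
```

View pics/p2.png

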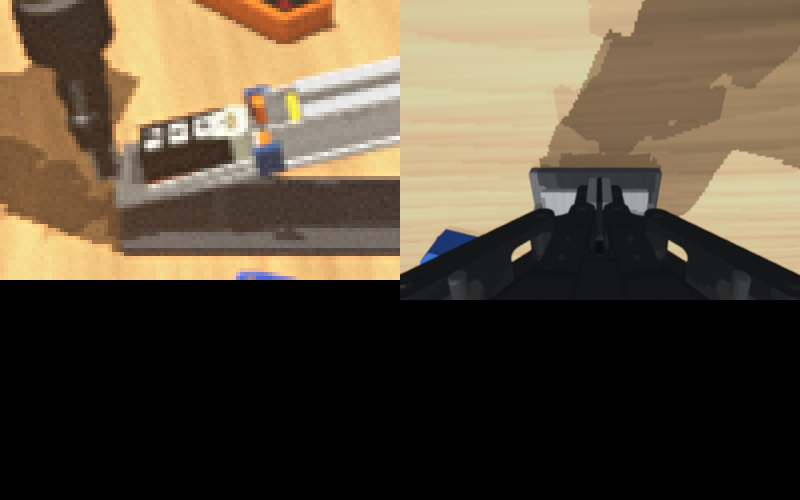

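The module lies straight on the apron with the shut jaws behind its tail, at (110,165) in the side crop. I'll push up the tube in stages.

```bash
python3 -m crank '[0,0,0,-0.0008,0,0.0029,0, 0,0,0,0.0077,-0.00035,0.0021,0, 0,0,0,0.0077,-0.00035,0.0021,0, 0,0,0,0.0077,-0.00035,0.0021,0, 0,0,0,0.0077,-0.00035,0.0021,0, 0,0,0,0.0077,-0.00035,0.0021,0, 0,0,0,0.0077,-0.00035,0.0021,0, 0,0,0,0.0077,-0.00035,0.0021,0]'; python3 -c "
from h import *
o=observe();print(tub(o['position']),F.T@o['ft_force'])"
```

```text
time_s: 14.1
position: [0.5579, -0.0126, 0.0492]
tool_rot: [[0.044, 0.966, 0.257], [0.999, -0.043, -0.011], [-0.0, 0.257, -0.966]]
ft_force: [-9.1, -0.7, 1.3]
grip_width: -0.0005
[-0.08322348  0.00031493 -0.00445889] [-8.41810008 -1.06434017  3.56030144]
```

```bash
python3 -m crank '[0,0,0,0.0077,-0.00035,0.0021,0, 0,0,0,0.0077,-0.00035,0.0021,0, 0,0,0,0.0077,-0.00035,0.0021,0, 0,0,0,0.0077,-0.00035,0.0021,0, 0,0,0,0.0077,-0.00035,0.0021,0, 0,0,0,0.0077,-0.00035,0.0021,0, 0,0,0,0.0077,-0.00035,0.0021,0,0,0,0,0,0,0,0]'; python3 -c "
from h import *
o=observe();print(tub(o['position']),F.T@o['ft_force'])
w=get_image('wrist');s=get_image('side')
cv2.imwrite('pics/w5.png',w['frame'][:,:,::-1])
s=s['frame'][185:255,255:355,::-1];t=w['frame'][:,:,::-1]
o=np.zeros((420,800,3),np.uint8);o[:280,:400]=cv2.resize(s,(400,280),interpolation=3);o[:300,400:]=cv2.resize(t,(400,300),interpolation=3);cv2.imwrite('pics/p3.png',o)
"
```

```text
time_s: 14.9
position: [0.6111, -0.016, 0.0633]
tool_rot: [[0.045, 0.966, 0.255], [0.999, -0.043, -0.013], [-0.001, 0.255, -0.967]]
ft_force: [-5.6, -4.0, -0.1]
grip_width: -0.0003
[-0.02802801 -0.00072046 -0.0046519 ] [-5.21373469 -4.21025369  1.28015589]
```

```bash
python3 -m crank '[0,0,0,0.0037,-0.00016,0.001,0,0,0,0,0.0037,-0.00016,0.001,0,0,0,0,0.0037,-0.00016,0.001,0,0,0,0,0.0037,-0.00016,0.001,0,0,0,0,0.0037,-0.00016,0.001,0,0,0,0,0,0,0,0]'; python3 -c "
from h import *
o=observe();print(tub(o['position']),F.T@o['ft_force'])
s=get_image('side')['frame'][185:255,255:355,::-1];t=get_image('wrist')['frame'][:,:,::-1]
o=np.zeros((420,800,3),np.uint8);o[:280,:400]=cv2.resize(s,(400,280),interpolation=3);o[:300,400:]=cv2.resize(t,(400,300),interpolation=3);cv2.imwrite('pics/p4.png',o)
"
```

```text
time_s: 15.6
position: [0.6296, -0.0168, 0.0682]
tool_rot: [[0.045, 0.966, 0.255], [0.999, -0.043, -0.013], [-0.001, 0.255, -0.967]]
ft_force: [-7.0, -4.5, -0.6]
grip_width: 0.0001
[-0.00892725 -0.00064868 -0.00465559] [-6.70770515 -4.83277008  1.18981932]
```

```bash
python3 -m crank '[0,0,0,-0.0193,0.0009,-0.0052,0, 0,0,0,-0.0193,0.0009,-0.0052,0, 0,0,0,-0.0065,0.0003,0.024,0, 0,0,0,-0.0065,0.0003,0.024,0, 0.004,0.0872,0,0.0056,-0.0447,0.025,60, 0.004,0.0872,0,0.0056,-0.0447,0.025,100, 0.004,0.0872,0,0.0056,-0.0447,0.025,100, 0,0,0.064,0.0056,-0.0447,0.015,100, 0,0,0.064,0.0056,-0.0447,0.015,100, 0,0,0.064,0.0056,-0.0447,0,100, 0,0,0.064,0.0056,-0.0447,0,100, 0,0,0,0,0,0,100,0,0,0,0,0,0,100]'; python3 - <<'E'
from h import *
import pickle
o=observe();print(o["q"].round(1))
d={n:get_image(n) for n in("wrist","top","side")};pickle.dump((d,o),open("w3.pkl","wb"))
w,t,s=[d[n]["frame"][:,:,::-1] for n in("wrist","top","side")]
p=np.zeros((600,800,3),np.uint8);p[:300,:400]=cv2.resize(w,(400,300),interpolation=3)
p[:400,400:]=cv2.resize(t[90:210,240:360],(400,400),interpolation=3);p[300:580,:400]=cv2.resize(s[185:255,270:370],(400,280),interpolation=3);cv2.imwrite("pics/b1.png",p)
E
```

```text
time_s: 17.0
position: [0.6177, -0.3236, 0.2088]
tool_rot: [[-0.208, 0.978, -0.0], [0.978, 0.208, 0.0], [0.0, 0.0, -1.0]]
ft_force: [-0.0, 0.5, -0.4]
grip_width: 0.0856
[ -37.4   37.9   47.8    0.    94.3 -139.4]
```

View pics/b1.png

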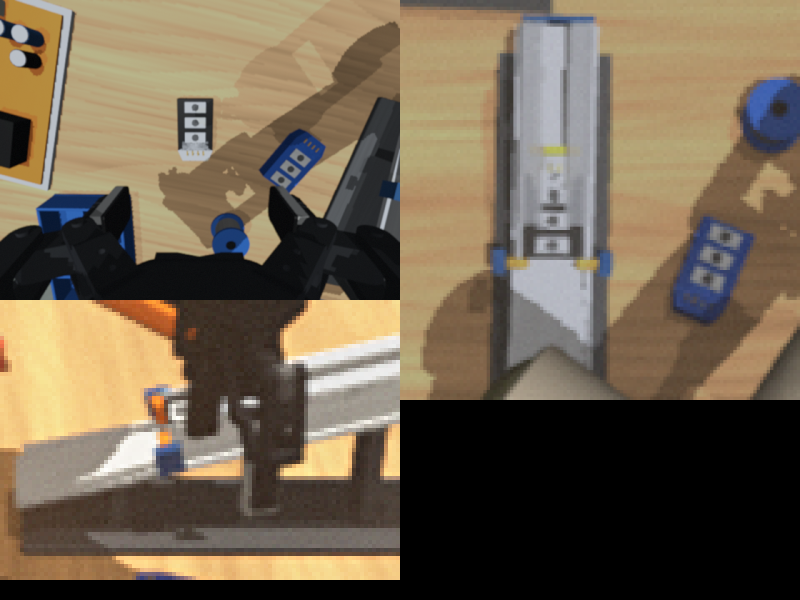

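Module A is held: both orange catches show, at (516,264) and (588,264), behind its tail, and the yellow follower has moved up to (552,151). B is in the wrist view at (195,128). Now I measure B.

```bash
python3 - <<'E'
from h import *
import pickle
np.set_printoptions(precision=4,suppress=True)
D,o=pickle.load(open("w3.pkl","rb"));w=D["wrist"]
for T in(12,20):
    c=box(w,235,125,312,232,T);P=np.array([onz(w,p,.028)[:2] for p in c]).astype(np.float32)
    r=cv2.minAreaRect(P);print(T,r,cv2.boxPoints(cv2.minAreaRect(c.astype(np.float32))).round(1).tolist())
print(o["position"],tri([(w,np.mean(cv2.boxPoints(cv2.minAreaRect(c.astype(np.float32))),axis=0)),(D["top"],(547.3*.7,249.6*.7))]))
E
```

```text
12 ((0.6124473214149475, -0.33089393377304077), (0.09103904664516449, 0.050402361899614334), 11.907440185546875) [[249.0, 224.0], [249.0, 138.0], [297.0, 138.0], [297.0, 224.0]]
20 ((0.6128748655319214, -0.3306812345981598), (0.09222016483545303, 0.05043705180287361), 11.6660795211792) [[249.0, 138.0], [297.0, 138.0], [297.0, 225.0], [249.0, 225.0]]
[ 0.6177 -0.3236  0.2088] (array([ 0.6164, -0.33  ,  0.0045]), [np.float64(1.0), np.float64(1.0)])
```

```bash
python3 -m crank '[0,0,0,-0.007,-0.0076,-0.035,100, 0,0,0,0,0,-0.035,100, 0,0,0,0,0,-0.035,100, 0,0,0,0,0,-0.035,100, 0,0,0,0,0,-0.03,100, 0,0,0,0,0,-0.022,100, 0,0,0,0,0,-0.012,100, 0,0,0,0,0,-0.006,100, 0,0,0,0,0,0,100,0,0,0,0,0,0,60,0,0,0,0,0,0,45,0,0,0,0,0,0,45,0,0,0,0,0,0,45,0,0,0,0,0,0,45,0,0,0,0,0,0,45,0,0,0,0,0,0,45]' 40
```

```text
time_s: 18.75
position: [0.6111, -0.3305, 0.0009]
tool_rot: [[-0.21, 0.978, 0.002], [0.978, 0.21, -0.001], [-0.002, 0.001, -1.0]]
ft_force: [-0.8, 0.9, 6.6]
grip_width: 0.0511
```

```bash
python3 -m crank '[0,0,0,0,0,0.02,45, 0,0,0,0,0,0.045,45, 0,0,0,0,0,0.05,45, 0,0,0,0,0,0.05,45, 0,0,-0.064,-0.0061,0.0396,0.016,45, 0,0,-0.064,-0.0061,0.0396,0,45, 0,0,-0.064,-0.0061,0.0396,0,45, 0,0,-0.064,-0.0061,0.0396,0,45, 0,0,0,-0.0061,0.0396,0,45, -0.004,-0.0872,0,-0.0061,0.0396,0,45, -0.004,-0.0872,0,-0.0061,0.0396,-0.025,45, -0.004,-0.0872,0,-0.0061,0.0396,-0.025,45, 0,0,0,0,0,-0.025,45, 0,0,0,0,0,0,45, 0,0,0,0,0,0,45]'; python3 - <<'E'
from h import *
np.set_printoptions(precision=4,suppress=True)
o=observe();print(tub(o["position"]),F.T@o["tool_rot"]);w=get_image("wrist")
g=w["frame"].astype(int).max(2);print([ (u,int(np.argmax(g[100:260,u]<60))+100) for u in range(225,345,15)]); r=g[200];print(np.flatnonzero(r<60)[[0,-1]])
cv2.imwrite("pics/b2.png",w["frame"][:,:,::-1])
E
```

```text
time_s: 20.25
position: [0.5624, -0.0139, 0.1061]
tool_rot: [[0.045, 0.965, 0.259], [0.999, -0.043, -0.012], [-0.001, 0.259, -0.966]]
ft_force: [-0.3, -0.9, -1.7]
grip_width: 0.0512
[-0.064  -0.0008  0.0494] [[-0.0005  1.      0.0005]
 [ 1.      0.0005 -0.0005]
 [-0.0005  0.0005 -1.    ]]
[(225, 174), (240, 173), (255, 173), (270, 109), (285, 110), (300, 110), (315, 110), (330, 110)]
[216 342]
```

```bash
python3 -m crank '[0,0,0,0.0039,-0.0002,-0.0145,45,0,0,0,0.0039,-0.0002,-0.0145,45,0,0,0,0.0026,-0.0001,-0.0097,45,0,0,0,0.0009,0,-0.0034,45,0,0,0,0.0003,0,-0.001,45,0,0,0,0,0,0,45,0,0,0,0,0,0,45]'; python3 -c "
from h import *
o=observe();print(tub(o['position']),F.T@o['ft_force'])"
```

```text
time_s: 21.0
position: [0.5736, -0.014, 0.063]
tool_rot: [[0.045, 0.965, 0.26], [0.999, -0.043, -0.012], [-0.001, 0.26, -0.966]]
ft_force: [0.2, -0.3, -1.7]
grip_width: 0.0509
[-0.06438502 -0.00035346  0.00482706] [-0.19783636 -0.27471341 -1.7006791 ]
```

```bash
python3 -m crank '[0,0,0,0.0003,0,-0.001,45,0,0,0,0.0003,0,-0.001,45,0,0,0,0.0003,0,-0.001,45,0,0,0,0,0,0,45]'; python3 -c "
from h import *
o=observe();print(tub(o['position']),F.T@o['ft_force'])"
```

```text
time_s: 21.4
position: [0.5743, -0.0138, 0.0594]
tool_rot: [[0.045, 0.965, 0.259], [0.999, -0.043, -0.012], [-0.0, 0.259, -0.966]]
ft_force: [-0.2, -0.2, -1.1]
grip_width: 0.051
[-0.06469696 -0.00019018  0.00119614] [-0.51614712 -0.2084334  -1.03269233]
```

```bash
python3 -m crank '[0,0,0,0.0003,0,-0.001,45,0,0,0,0,0,0,45]'; python3 -c "
from h import *
o=observe();print(tub(o['position']),F.T@o['ft_force'])"
```

```text
time_s: 21.6
position: [0.5743, -0.0138, 0.0593]
tool_rot: [[0.044, 0.965, 0.259], [0.999, -0.043, -0.012], [-0.001, 0.259, -0.966]]
ft_force: [-8.3, 0.7, 9.8]
grip_width: 0.051
[-0.06467983 -0.00018877  0.00108183] [-5.52377293  0.36436636 11.66830883]
```

Contact came where predicted. Release and go behind the tail as before.

```bash
python3 -m crank '[0,0,0,-0.0003,0,0.001,45, 0,0,0,0,0,0,70, 0,0,0,0,0,0,100, 0,0,0,0,0,0,100, 0,0,0,0,0,0,100, 0,0,0,-0.0039,0.0002,0.0145,100, 0,0,0,-0.0039,0.0002,0.0145,100, 0,0,0,-0.0241,0.0011,-0.0065,0, 0,0,0,-0.0241,0.0011,-0.0065,0, 0,0,0,-0.0241,0.0011,-0.0065,0,0,0,0,0,0,0,0,0,0,0,0,0,0,0,0,0,0,0,0,0,0,0,0,0,0,0,0,0,0,0,0,0.0045,-0.0002,-0.0169,0,0,0,0,0.0045,-0.0002,-0.0169,0,0,0,0,0,0,0,0]'; python3 -c "
from h import *
o=observe();print(tub(o['position']),F.T@o['ft_force'])"
```

```text
time_s: 23.3
position: [0.5031, -0.0105, 0.0336]
tool_rot: [[0.045, 0.966, 0.256], [0.999, -0.043, -0.011], [0.0, 0.256, -0.967]]
ft_force: [-0.5, 0.3, 0.3]
grip_width: 0.0001
[-1.40152358e-01 -6.80098407e-05 -5.30055736e-03] [-0.3889581   0.29668721  0.44699947]
```

```bash
python3 -m crank '[0,0,0,0.0077,-0.00035,0.0021,0, 0,0,0,0.0077,-0.00035,0.0021,0, 0,0,0,0.0077,-0.00035,0.0021,0, 0,0,0,0.0077,-0.00035,0.0021,0, 0,0,0,0.0077,-0.00035,0.0021,0, 0,0,0,0.0077,-0.00035,0.0021,0, 0,0,0,0.0077,-0.00035,0.0021,0,0,0,0,0,0,0,0]'; python3 -c "
from h import *
o=observe();print(tub(o['position']),F.T@o['ft_force'])"
```

```text
time_s: 24.1
position: [0.5558, -0.0127, 0.0494]
tool_rot: [[0.044, 0.966, 0.254], [0.999, -0.043, -0.011], [0.0, 0.254, -0.967]]
ft_force: [-10.2, -0.3, 2.5]
grip_width: -0.0
[-0.08519825  0.00014345 -0.00369747] [-9.1940883  -0.78923499  5.04140343]
```

```bash
python3 -m crank '[0,0,0,0.0077,-0.00035,0.0021,0, 0,0,0,0.0077,-0.00035,0.0021,0, 0,0,0,0.0077,-0.00035,0.0021,0, 0,0,0,0.0077,-0.00035,0.0021,0, 0,0,0,0.0077,-0.00035,0.0021,0, 0,0,0,0.0077,-0.00035,0.0021,0, 0,0,0,0.0077,-0.00035,0.0021,0,0,0,0,0,0,0,0]'; python3 -c "
from h import *
o=observe();print(tub(o['position']),F.T@o['ft_force'])"
```

```text
time_s: 24.9
position: [0.6088, -0.0162, 0.0635]
tool_rot: [[0.045, 0.967, 0.252], [0.999, -0.043, -0.012], [-0.001, 0.252, -0.968]]
ft_force: [-13.3, -7.2, 2.8]
grip_width: -0.0001
[-0.03020704 -0.00093383 -0.00380086] [-11.78689576  -7.76120964   6.08945899]
```

```bash
python3 -m crank '[0,0,0,0.0029,-0.0001,0.0008,0,0,0,0,0.0029,-0.0001,0.0008,0,0,0,0,0.0029,-0.0001,0.0008,0,0,0,0,0.0029,-0.0001,0.0008,0,0,0,0,0.0029,-0.0001,0.0008,0,0,0,0,0.0029,-0.0001,0.0008,0,0,0,0,0,0,0,0]'; python3 -c "
from h import *
o=observe();print(tub(o['position']),F.T@o['ft_force'])"
```

```text
time_s: 25.6
position: [0.6253, -0.0172, 0.0679]
tool_rot: [[0.045, 0.967, 0.25], [0.999, -0.043, -0.013], [-0.002, 0.25, -0.968]]
ft_force: [-16.1, -8.9, 1.6]
grip_width: 0.0001
[-0.01309377 -0.00118373 -0.00379212] [-14.70718081  -9.62484761   5.58637574]
```

```bash
python3 -m crank '[0,0,0,0.0015,-0.0001,0.0004,0,0,0,0,0.0014,0,0.0004,0,0,0,0,0,0,0,0]'; python3 - <<'E'
from h import *
o=observe();print(tub(o['position']),F.T@o['ft_force'])
s=get_image("side");
def og(f):
    x=cv2.cvtColor(np.ascontiguousarray(f),cv2.COLOR_RGB2HSV);m=((x[...,0]>=8)&(x[...,0]<=21)&(x[...,1]>150)&(x[...,2]>90)).astype(np.uint8)
    n,_,st,c=cv2.connectedComponentsWithStats(m);return [(int(st[i,4]),c[i].round(1).tolist()) for i in range(1,n) if st[i,4]>1]
print("now",og(s["frame"][198:232,300:325]))
for n in("p3","p4"): 
    f=cv2.resize(cv2.imread(f"pics/{n}.png")[:280,:400,::-1],(100,70),interpolation=cv2.INTER_AREA)[13:47,45:70];print(n,og(f))
f=cv2.resize(cv2.imread("pics/side0.png")[:,:,::-1],(560,420),interpolation=cv2.INTER_AREA)[198:232,300:325];print("start",og(f))
E
```

```text
time_s: 25.9
position: [0.6284, -0.0172, 0.0688]
tool_rot: [[0.045, 0.967, 0.251], [0.999, -0.043, -0.013], [-0.002, 0.251, -0.968]]
ft_force: [-16.6, -9.0, 1.2]
grip_width: 0.0002
[-0.00993063 -0.00108456 -0.00380511] [-15.31971484  -9.71363302   5.37432694]
now [(8, [10.1, 20.9])]
p3 [(5, [8.4, 10.8]), (8, [10.1, 21.1])]
p4 [(8, [10.1, 20.9])]
start [(16, [9.1, 13.6]), (6, [10.5, 21.0])]
```

```bash
python3 -m crank '[0,0,0,0.001,0,0.0003,0,0,0,0,0,0,0,0,0,0,0,0,0,0,0]'; python3 -c "
from h import *
o=observe();print(tub(o['position']),F.T@o['ft_force'])"
```

```text
time_s: 26.25
position: [0.6292, -0.0172, 0.069]
tool_rot: [[0.045, 0.967, 0.25], [0.999, -0.043, -0.013], [-0.002, 0.251, -0.968]]
ft_force: [-15.7, -9.4, 0.2]
grip_width: 0.0002
[-0.00905572 -0.00107223 -0.00380722] [-14.68159733 -10.0699432    4.13764662]
```

```bash
python3 -m crank '[0,0,0,-0.0029,0.0001,-0.0008,0,0,0,0,-0.0029,0.0001,-0.0008,0,0,0,0,0,0,0,0,0,0,0,0,0,0,0]'; python3 -c "
from h import *
o=observe();print(tub(o['position']),F.T@o['ft_force'])"
```

```text
time_s: 26.65
position: [0.6264, -0.0159, 0.0688]
tool_rot: [[0.044, 0.965, 0.258], [0.999, -0.043, -0.012], [-0.0, 0.259, -0.966]]
ft_force: [-3.5, -2.1, -0.8]
grip_width: -0.0002
[-1.18242163e-02  7.34105962e-05 -3.25375170e-03] [-3.45943652 -2.24700726  0.08720585]
```

```bash
python3 -m crank '[0,0,0,-0.0029,0.0001,-0.0008,0,0,0,0,0,0,0,0,0,0,0,0,0,0,0]'; python3 -c "
from h import *
o=observe();print(tub(o['position']),F.T@o['ft_force'])"
```

```text
time_s: 26.95
position: [0.624, -0.0158, 0.0683]
tool_rot: [[0.045, 0.965, 0.26], [0.999, -0.043, -0.012], [-0.0, 0.26, -0.966]]
ft_force: [-0.2, 0.1, 0.5]
grip_width: 0.0001
[-1.43403621e-02  9.59095728e-05 -3.11047953e-03] [-0.1077086   0.09969586  0.57062885]
```

Force has gone to zero after a 3–5 mm retreat, so the module stopped following the pusher. I'll back out, lift clear and look.

```bash
python3 -m crank '[0,0,0,-0.0193,0.0009,-0.0052,0, 0,0,0,-0.0193,0.0009,-0.0052,0, 0,0,0,-0.0065,0.0003,0.024,0, 0,0,0,-0.0065,0.0003,0.024,0, 0.004,0.0872,0,-0.008,-0.0447,0.025,0, 0.004,0.0872,0,-0.008,-0.0447,0.025,0, 0.004,0.0872,0,-0.008,-0.0447,0.025,0, 0,0,0,-0.008,-0.0447,0.025,0, 0,0,0,-0.008,-0.0447,0.015,0, 0,0,0,-0.008,-0.0447,0,0,0,0,0,0,-0.02,0,0,0,0,0,0,0,0,0]'; python3 - <<'E'
from h import *
o=observe();print(o["position"],o["ft_force"])
t,s=[get_image(n)["frame"][:,:,::-1] for n in("top","side")]
p=np.zeros((600,800,3),np.uint8);p[:600,:400]=cv2.resize(t[85:205,245:325],(400,600),interpolation=3)
p[:280,400:]=cv2.resize(s[185:255,280:380],(400,280),interpolation=3);p[300:600,400:]=cv2.resize(t,(400,300),interpolation=cv2.INTER_AREA);cv2.imwrite("pics/e1.png",p)
E
```

```text
time_s: 28.15
position: [0.5248, -0.2977, 0.2165]
tool_rot: [[0.048, 0.999, 0.0], [0.999, -0.048, -0.0], [-0.0, 0.0, -1.0]]
ft_force: [0.3, 0.6, -0.3]
grip_width: -0.0003
[ 0.52480345 -0.29767491  0.21647164] [ 0.3274771   0.63144644 -0.30737709]
```

View pics/e1.png

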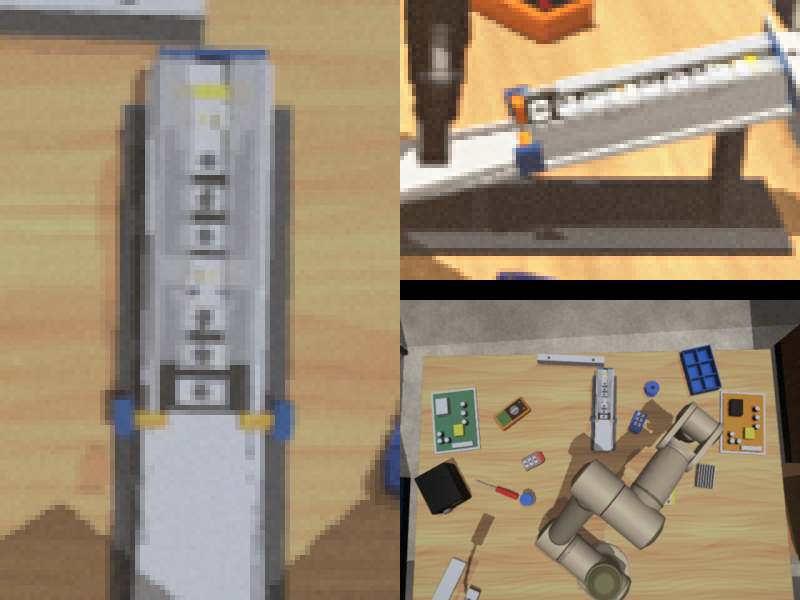

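The picture shows both modules in the tube, noses up the tube. The tail of the second sits at (203,412) against both extended orange catches, at (150,420) and (257,420). The follower is near the far end at (210,92), and the bystanders are in place. Handing in.

```bash
python3 -c "
from rig import *
print(close_job())"
```

```text
the job is handed in; nothing more can be done
None
```

Both good modules are in the tube, one behind the other with white noses leading, and I handed the job in at about 28 s on the robot clock.

**Last checks:**
- In the final top and side pictures, both orange catches are out behind the second module's tail, and the yellow follower is near the top end of the tube.
- When I backed the pusher out after the second module, its force dropped to zero within about 5 mm. That means the module was no longer following it.
- The pushing force stayed between 5 and 18 N, with no sharp rise that would suggest hitting the end stop.
- The faulty module and the other items looked undisturbed in the pictures. The robot was touching nothing at hand-in.

**What disagreed or went wrong:**
- **Fingertip height:** the tips were about 11 mm behind the reported tool point at 21 mm opening, not ahead of it as the description says. My first grasp therefore closed in the air above module A.
- **Contact force:** while finding that height I pressed the fingertips on top of module A with about 42 N for a moment. That is above the 40 N limit stated for the arm and gripper body. I don't know whether it counts for the fingertips.
- **Triangulated heights:** top plus wrist triangulation gave poor heights for the modules (−13 and 4 mm, where mid-height should be about 14 mm or more). I relied on apparent size, a two-distance wrist estimate (about 31 mm) and touch instead.
- **Catch snap:** I could not read the catch travel directly. That the catches snapped out rests on the pictures and the force drop.

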